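Fit the filter cartridge and close the air filter box

ROBOT

A 6-joint arm with a two-finger parallel gripper is mounted at the origin on the work surface. World frame = base frame: x ahead of the robot, y to its left, z up, the work surface at z = 0. Lengths are in m, angles in rad, forces in N, time in s.
With the tool pointing down it reaches from about 0.35 to 0.85 m from the base axis. Payload 8.1 kg.
Tool frame: the origin (TCP) lies at the very end of the fingers, on their centre line; the grasp point (between the pads) lies 19 mm behind it; z points along the fingers, y is the line along which they close (so a half turn about z gives the same grasp; the last joint's range is limited). The gripper opens to 93 mm and grips with 3 to 60 N. Pads are 15 mm wide; open, the fingers measure 128 mm over their backs; the gripper's body (75 mm by 188 mm) begins 65 mm behind the grasp point.
Start: joints at [1.063, 0.13, 1.488, -0, 1.523, -0.085], TCP at [0.246, 0.547, 0.219] pointing down, gripper open.
Joint ranges: [-2.96, 2.96], [-0.89, 2.26], [0.02, 2.5], [-1.34, 4.48], [0, 2.73], [-2.66, 2.66]. Speed limits (rad/s): [2.39, 2.39, 2.79, 3.14, 3.14, 3.14].

INTERFACE

Orientations are given as a rotation vector (axis times angle).
In Python, from plant import robot, imaging gives the robot as it stands.
- The arm moves only by the tool jog_arm, never from a script. Its argument "rows" is a list of rows, each a list of 2 entries, a list of its own where there are three numbers: the shift along the tool's x, y, z each as a share of 0.2 m, from -1 to 1, then the turn, a rotation vector about the tool's x, y, z each as a share of pi/2 rad, from -1 to 1. A call has 1 to 5 rows; each row is the pose to reach, as a shift and turn from the pose commanded when the call began, along the tool's axes at that moment; what a row does not reach only later rows make up. A row lasts 1/10 s, in which the tool goes at most 50 mm and 8.59 degrees, less where a joint would pass 70% of its speed; a pose out of reach is approached as far as the arm can. A call with a number of a shift or a turn outside -1 to 1 is refused whole. A call with a gripper value outside its range is refused whole. "hand" is the closure, from -1 (fully open) to 1 (shut), set as the call begins (left out, the last holds). The fingers move at their own pace and stop on an object; "squeeze" is the grip in N (left out, the last holds). Time passes only in rows, so rows that repeat a pose let the fingers close. It gives the time, the measured TCP pose, the force, the opening and the grip force at its end, in the units of the state.
- robot.read_state(): the state, without advancing time (a new reading comes with each control period).
- imaging.read_camera(name): name is "scene" or "side" or "wrist"; returns a dict with "frame" (400x640x3 uint8, red, green, blue), "vertical_fov" (degrees; the focal length in pixels is half the picture's height over the tangent of half this angle, whatever the lens; pixels are square), "cx", "cy" (the principal point, pixels), "R" (3x3) and "t" (3): a world point X has camera coordinates R X + t. Camera axes: x right, y down, z forward; pixel columns grow to the right and rows downward; lengths in m; the calibration is good to about 2 mm. The wrist camera is an equidistant fisheye: a pixel r from the principal point sees the ray r / f radians off the axis. A picture is of the moment at which its call begins. There is no depth.
- robot.close_job(): hands the job in; it is judged then, once.
The state is a dict: "t": time; "q": joint angles; "dq": joint speeds; "joint_torque": joint torques, N m; "tool_pos": TCP position; "orientation": TCP orientation; "force": force on the tool from outside, world axes, zero at the start; "wrist_torque": the same for the moment, N m; "opening": finger opening in m; "gripper_force": force on a finger pad.
Only numpy, scipy, OpenCV 4.12 (cv2) and the standard library are available. Lean on these libraries where they do the work, as an engineer would, in place of code of your own. Each camera call takes 0.05 s, during which the arm holds its last target. There are 200 camera calls.

TASK

Fit the short filter cartridge into the press's open air filter box: stand it upright in the ring inside, lowering it right in before letting go. Then set the large cover plate on the box's two pins, lowering it by its handle until it lies flush on the rim all round before letting go. Leave everything else on the bench where it is.

Things in the scene. Friction and masses are not known exactly. Their poses are not given: they have to be found in the camera images.
- filter_box: Grey open-topped box fixed to the bench, 140 (x) by 190 (y) by 86 mm high, walls and floor 6 mm. Origin: centre of its underside, z up. Inside: a black ring and, to its -y side, an aluminium block (50 x 45 mm, top 41 mm above the bench). At the middle of each short end a round boss (20 mm in diameter, as high as the rim) carries a steel cover pin.
- ring_seat (a point): Centre of the seat of the ring in the box: the point where the centre of the cartridge's foot must come, on the box's inner floor, 6 mm above the bench, 22 mm to +y of the box's centre. The ring has an inner diameter of 44 mm, outer 60 mm, and rises 20 mm above this point. z up.
- rim_center (a point): Centre of the box's open mouth, at the height of the rim (86 mm above the bench), axes as the box. The origin of the seated cover comes here.
- pin_a (a point): Tip of the pin at the box's +y end, 78 mm from its centre. Both pins are steel, 10 mm in diameter, stand 14 mm above the rim, their upper 8 mm tapered to 4 mm.
- pin_b (a point): Tip of the like pin at the -y end, 78 mm from the box's centre.
- cartridge: The short filter cartridge: a pleated white cylinder with grey end caps, 40 mm in diameter, 70 mm tall, foot tapered to 32 mm over the lowest 5 mm, 90 g; stands upright on the bench. Origin: centre of its foot, z up along its axis.
- cover: The large cover plate: aluminium, 140 (x) by 190 (y) by 6 mm, about 350 g, flat on the bench, handle up. 13 mm through holes on its y axis, 78 mm either side of the centre. Handle: a solid black upright bar at the centre, 14 mm thick (x), 70 mm long (y), its top 46 mm above the underside. Origin: centre of the underside, z up. Fits either way round.
- long_cartridge: Bystander: a cartridge of the same look and diameter but 110 mm tall (too tall for the box), upright. Origin: centre of its foot.
- small_cover: Bystander: small aluminium cover plate, 80 by 110 by 6 mm, with the same kind of handle (45 mm long), lying flat. Origin: centre of its underside.
- horn: Bystander: stepped steel welding horn, 44 mm in diameter, 120 mm tall, upright. Origin: centre of its foot.
- screwdriver: Bystander: screwdriver lying on the bench.
- wrench: Bystander: wrench lying on the bench.
- jar: Bystander: white jar, 64 mm in diameter, 80 mm tall. Origin: centre of its foot.
Things that resemble listed ones, but are neither listed nor needed, are in the scene too. Leave any blue or red look-alike of the cartridge alone.

How it is judged:
On the way, in this order (a step that is already met when the one before it is completed fails the run):
1. the short cartridge, still touched by the fingers, is lowered into the ring to within 8 mm of its seat (horizontal distance between cartridge and ring_seat below 0.006 m and z of cartridge in the frame of ring_seat below 0.008 m and contact force between the fingers and cartridge above 0.3 N), for 0.1 s.
2. the cartridge stands upright on its seat in the ring, let go (horizontal distance between cartridge and ring_seat below 0.004 m and z of cartridge in the frame of ring_seat between -0.004 and 0.004 m and angle between cartridge's own z axis and vertical below 0.06 rad and contact force between the fingers and cartridge below 0.05 N), for 0.2 s.
3. the large cover, still touched by the fingers, is down on the rim over its pins (within 4 mm) (horizontal distance between cover and rim_center below 0.006 m and z of cover in the frame of rim_center below 0.004 m and angle between cover's own z axis and vertical below 0.05 rad and contact force between the fingers and cover above 0.3 N), for 0.1 s.
At the end, for the whole second after the job is handed in: The short cartridge stands upright on its seat in the ring (within 4 mm sideways and in height, 0.06 rad tilt); the large cover lies on the rim over both pins (within 4 mm sideways, 3 mm in height, 0.03 rad tilt, 0.06 rad in line with the box, either way round); both let go, at rest (horizontal distance between cartridge and ring_seat below 0.004 m and z of cartridge in the frame of ring_seat between -0.004 and 0.004 m and angle between cartridge's own z axis and vertical below 0.06 rad and horizontal distance between cover and rim_center below 0.004 m and z of cover in the frame of rim_center between -0.003 and 0.003 m and angle between cover's own z axis and vertical below 0.03 rad and angle between the y axis of cover and the y axis of filter_box, either way round below 0.06 rad and linear speed of each of cartridge, cover below 0.02 m/s); the robot touches nothing.
It fails at once if a bystander (longer cartridge, small cover, horn, screwdriver, wrench, jar) is pushed more than 30 mm from its place (distance of any of long_cartridge, small_cover, horn, screwdriver, wrench, jar from where it was at the start of the episode above 0.03 m).
It fails at once if the longer cartridge, the horn or the jar is knocked over (angle between any of long_cartridge, horn, jar's own z axis and vertical above 0.6 rad).
It also fails if it takes over 58 s, if anything falls off the work surface, if the arm or the gripper's body presses on something with over 40 N, if the wrist force passes 120 N, or if a joint passes its speed limit or range.

## Working session

There is one attempt and no reset: what is moved stays moved. The work goes in short steps, Python scripts to look and compute and a tool call to move; the robot and the scene stay as the last step left them, time stands still between calls to the robot, and variables do not carry over. Pictures are saved under pics/ and viewed, at most 10 in all, crops included, and the job is handed in when it is done.

Besides the shell and the picture viewer there is one more tool, called after "Emit:" by a JSON object that holds its "method" and its "body", one argument or row to a line. jog_arm: Moves the arm, as the interface text tells. Its arguments: {"type":"object","properties":{"rows":{"type":"array"},"hand":{"type":"number"},"squeeze":{"type":"number"}},"required":["rows"]}

```bash
mkdir -p pics
cat > h.py <<'E'
import numpy as np, cv2, pickle
from scipy.spatial.transform import Rotation as Rn
from plant import robot, imaging
def grab(name,fn):
    c=imaging.read_camera(name); cv2.imwrite(f'pics/{fn}.png',c['frame'][:,:,::-1]); pickle.dump(c,open(f'pics/{fn}.pkl','wb')); return c
def load(fn): return pickle.load(open(f'pics/{fn}.pkl','rb'))
def foc(c): return 200/np.tan(np.radians(c['vertical_fov'])/2)
def proj(c,X,fish=False):
    p=np.asarray(X,float)@np.array(c['R']).T+np.array(c['t']); f=foc(c)
    if fish:
        r=np.hypot(p[...,0],p[...,1]); s=f*np.arctan2(r,p[...,2])/np.maximum(r,1e-9)
    else: s=f/p[...,2]
    return np.stack([c['cx']+s*p[...,0],c['cy']+s*p[...,1]],-1)
def ray(c,u,v,z,fish=False):
    "pixel -> world point on plane z"
    R=np.array(c['R']);f=foc(c);d=np.array([u-c['cx'],v-c['cy']])/f
    if fish:
        r=np.hypot(*d); k=np.array([*(d/max(r,1e-9)*np.sin(r)),np.cos(r)])
    else: k=np.array([*d,1])
    o=-R.T@np.array(c['t']); w=R.T@k
    return o+w*(z-o[2])/w[2]
E
python3 - <<'E'
from h import *
for n in ['scene','side','wrist']:
    c=grab(n,n+'0'); print(n,c['vertical_fov'],-np.array(c['R']).T@c['t'],np.array(c['R'])[2])
a=cv2.imread('pics/scene0.png');b=cv2.imread('pics/side0.png');
print(robot.read_state())
E
```

```text
scene 55.8509352978472 [1.36085936 0.11742939 0.69759377] [-0.77992927 -0.15082627 -0.60742223]
side 43.366102501006246 [ 0.25589162 -1.07651535  1.1258002 ] [ 0.19939363  0.70217511 -0.68351466]
wrist 65.70646984690485 [0.17626833 0.5796798  0.38377116] [ 0.25122294 -0.11589477 -0.96096589]
{'t': 0.15, 'q': array([ 1.06259023e+00,  1.30997038e-01,  1.48899987e+00, -1.26687642e-05,
        1.52299589e+00, -8.54021970e-02]), 'dq': array([-3.70042324e-04, -3.90700238e-04, -3.93964037e-03, -1.06254804e-03,
       -6.95905500e-05,  1.09716283e-03]), 'joint_torque': array([ 5.69652366e-04, -5.60474646e+01, -4.92337060e+01,  7.68017373e-02,
        3.03997553e-02, -8.05368700e-05]), 'tool_pos': array([0.24596897, 0.54679907, 0.2178389 ]), 'orientation': array([-6.59118557e-01, -3.07126455e+00,  2.10873569e-03]), 'force': array([0.58517756, 0.39262958, 0.33117113]), 'wrist_torque': array([-0.06838445, -0.01723242, -0.00103597]), 'gripper_force': 0.0, 'opening': 0.09321391458999305}
```

View pics/scene0.png

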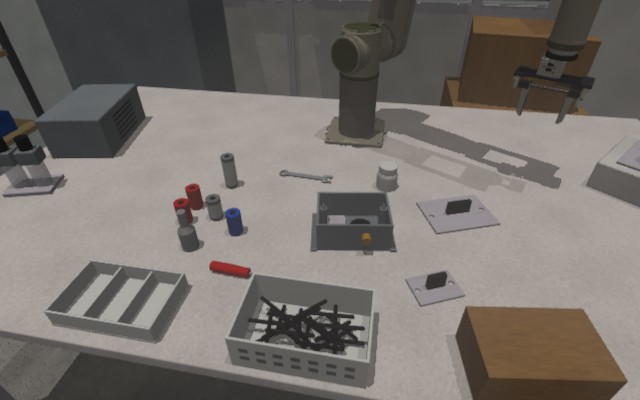

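View pics/side0.png

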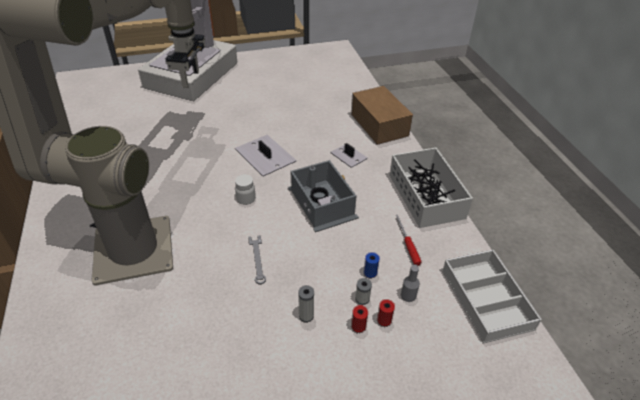

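Candidates for the short cartridge, in scene pixels: grey (214,207), tall grey (229,170), blue (234,222), and red (194,196) and (182,210). The short grey one (214,207; side 364,291) fits. The tall one is the 110 mm bystander, and the stepped one (187,235) is the horn. For the cover, the larger plate (457,212) fits and (435,287) is the small one. I'll confirm both in one enlarged composite.

Run:
```python
import cv2,numpy as np
a=cv2.imread('pics/scene0.png');b=cv2.imread('pics/side0.png')
def crop(i,x,y,w,h): return cv2.resize(i[y:y+h,x:x+w],(400,300),interpolation=cv2.INTER_CUBIC)
o=np.vstack([np.hstack([crop(a,165,145,100,75+0),crop(b,320,245,100,75)]),np.hstack([crop(a,305,180,100,75),crop(a,405,175,100,75)])])
# row1: scene cluster / side cluster ; row2 scene box / scene cover
cv2.imwrite('pics/comp1.png',o)
o=np.vstack([np.hstack([crop(b,280,155,84,63),crop(b,225,125,84,63)]),np.hstack([crop(a,190,180,60,45),crop(b,340,270,60,45)])])
cv2.imwrite('pics/comp2.png',o)
```

```text
(no output)
```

View pics/comp1.png

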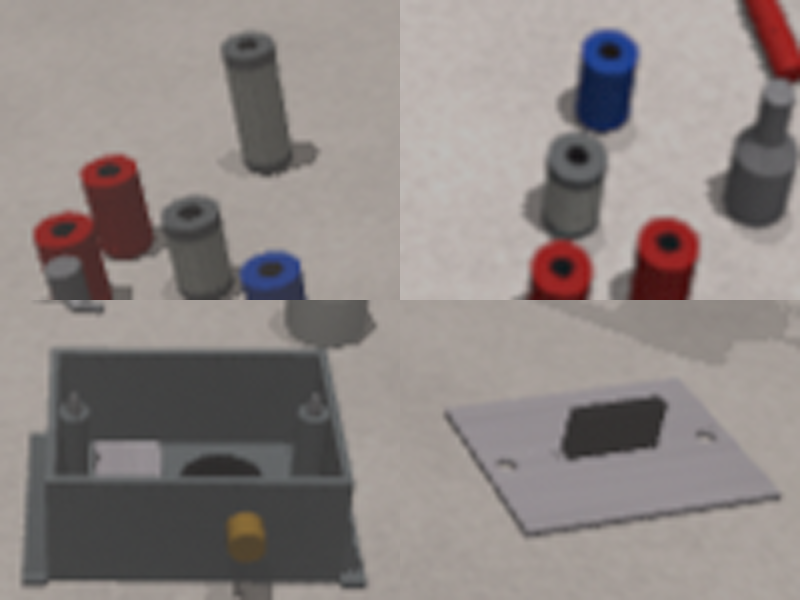

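View pics/comp2.png

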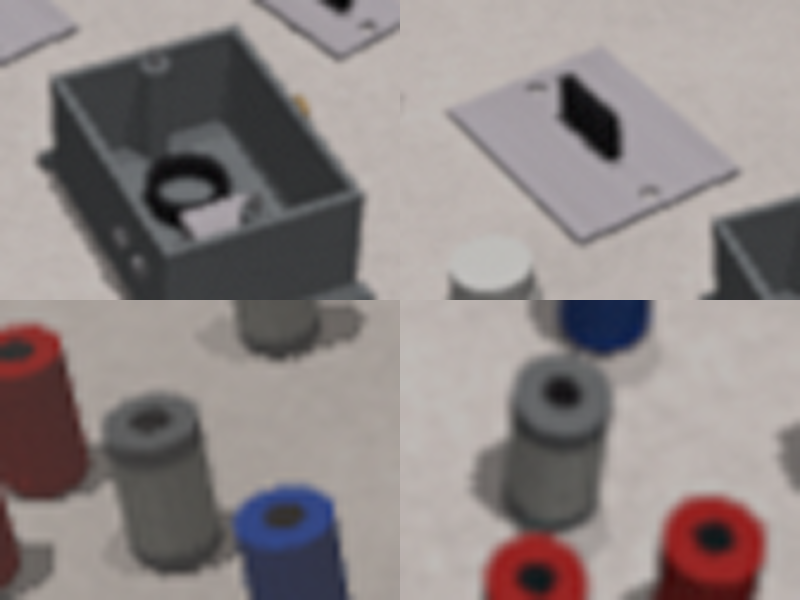

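The crops confirm the short grey cartridge, with its top at scene (213,198) and side (364,284). They also show the large cover with its corners and the box with its ring and pins. Next I turn these pixels into positions.

```bash
cat > m.py <<'E'
from h import *
from scipy.optimize import least_squares
S=load('scene0');D=load('side0')
def rect(ps,pd,z,cor):
    L=np.array([[-.07,-.095],[.07,-.095],[.07,.095],[-.07,.095]])
    def f(p):
        r=[]
        for c,px in ((S,ps),(D,pd)):
            W=np.array([ray(c,u,v,z)[:2] for u,v in px])
            R=np.array([[np.cos(p[2]),-np.sin(p[2])],[np.sin(p[2]),np.cos(p[2])]])
            M=L@R.T+p[:2]
            # nearest corner
            r.append((W-M[np.argmin(np.linalg.norm(W[:,None]-M[None],axis=2),1)]).ravel())
        return np.concatenate(r)
    W=np.array([ray(S,u,v,z)[:2] for u,v in ps]);
    best=min((least_squares(f,[*W.mean(0),a]) for a in cor),key=lambda s:s.cost)
    print(best.x.round(4),np.degrees(best.x[2]).round(1),(best.fun*1e3).round(1)); return best.x
if __name__=='__main__':
    rect([(318,192.5),(385.75,192.5),(393,225),(317,224.5)],[(290.5,171.8),(330,160.9),(356,195.3),(315.3,207.9)],.086,np.arange(-1.5,1.6,.2))
    rect([(416.25,203),(475.5,194.75),(499.75,223.75),(436.75,233.25)],[(234.9,148.1),(267,134.9),(296.4,161.1),(263.2,175.6)],.006,np.arange(-1.5,1.6,.2))
    for n,c,u,v,z in [('cart',S,212.7,198,.07),('cart',D,364.1,284,.07),('blue',S,232.75,212.25,.07),('redA',D,360.5,311.7,.07),('redB',D,387,305.7,.07),('long',S,227.25,156.25,.11),('horn',D,414.25,268.25,.12),('jar',S,387,167,.08)]:
        print(n,ray(c,u,v,z).round(4))
    q=robot.read_state();print(Rn.from_rotvec(q['orientation']).as_matrix().round(3))
    w=load('wrist0')
    T=Rn.from_rotvec(q['orientation']).as_matrix()
    print(T.T@(-np.array(w['R']).T@w['t']-q['tool_pos']), (np.array(w['R'])@T).round(3))
E
python3 m.py
```

```text
[0.5925 0.0544 0.172 ] 9.9 [ 3.7  5.8  4.4  1.  -1.2  0.8 -3.2  4.3 -0.9 -6.2 -0.9 -7.8 -2.8  0.4
  0.9  1.8]
[0.4623 0.3419 0.3799] 21.8 [ 5.6  3.4  3.2  5.2  1.7  0.6  1.3  3.6 -2.2 -2.6 -4.2 -3.2 -3.8 -5.1
 -1.5 -1.9]
cart [ 0.5974 -0.3321  0.07  ]
cart [ 0.5952 -0.3385  0.07  ]
blue [ 0.647  -0.2545  0.07  ]
redA [ 0.5589 -0.4167  0.07  ]
redB [ 0.6289 -0.4166  0.07  ]
long [ 0.4403 -0.3451  0.11  ]
horn [ 0.7195 -0.3584  0.12  ]
jar [0.3711 0.1347 0.08  ]
[[-0.912  0.41  -0.001]
 [ 0.41   0.912 -0.001]
 [ 0.    -0.001 -1.   ]]
[ 0.07707226  0.00115421 -0.16592581] [[ 0.001  1.     0.002]
 [-0.961  0.001 -0.277]
 [-0.277 -0.001  0.961]]
```

```bash
cat > go.py <<'E'
import sys
from h import *
def go(x,y,z,yaw):
    s=robot.read_state(); R=Rn.from_rotvec(s['orientation']); p=s['tool_pos']
    ty=np.array([np.cos(yaw),np.sin(yaw),0]); tz=np.array([0,0,-1.]); T=Rn.from_matrix(np.stack([np.cross(ty,tz),ty,tz],1))
    print('shift',(R.inv().apply(np.array([x,y,z])-p)/.2).round(3),'turn',((R.inv()*T).as_rotvec()/(np.pi/2)).round(3),'t',s['t'],'q',s['q'].round(2))
if __name__=='__main__': go(*map(float,sys.argv[1:]))
E
python3 go.py .45 .30 .25 .38; python3 go.py .58 .06 .25 .172; python3 go.py .596 -.335 .2 .172
```

```text
shift [-1.437 -0.707 -0.16 ] turn [-0.001  0.     0.489] t 0.15 q [ 1.06  0.13  1.49 -0.    1.52 -0.09]
shift [-2.522 -1.535 -0.159] turn [-0.001  0.     0.621] t 0.15 q [ 1.06  0.13  1.49 -0.    1.52 -0.09]
shift [-3.405 -3.303  0.093] turn [-0.001  0.     0.621] t 0.15 q [ 1.06  0.13  1.49 -0.    1.52 -0.09]
```

Emit:
{"method": "jog_arm", "body": {
  "rows": [
    [[-0.25,-0.12,-0.04],[0,0,0.09]],
    [[-0.5,-0.25,-0.08],[0,0,0.18]],
    [[-0.75,-0.37,-0.12],[0,0,0.27]],
    [[-1,-0.5,-0.16],[0,0,0.36]],
    [[-1,-0.5,-0.16],[0,0,0.45]]
  ],
  "hand": -1
}}

```text
t: 0.65
tool_pos: [0.3895, 0.3711, 0.2512]
orientation: [1.692, 2.646, 0.0]
force: [-0.7, -0.0, -0.4]
opening: 0.0931
gripper_force: 0.0
```

```bash
python3 go.py .45 .30 .25 .38;python3 go.py .58 .06 .25 .172
```

```text
shift [-0.45   0.125  0.006] turn [0.    0.001 0.034] t 0.65 q [ 0.67 -0.05  1.61 -0.    1.58  0.23]
shift [-1.812  0.212  0.008] turn [0.001 0.    0.166] t 0.65 q [ 0.67 -0.05  1.61 -0.    1.58  0.23]
```

```bash
python3 -c "
from h import *
grab('wrist','w1')"
```

Emit:
{"method": "jog_arm", "body": {
  "rows": [
    [[-0.25,0.03,0],[0,0,0.05]],
    [[-0.5,0.06,0],[0,0,0.1]],
    [[-0.75,0.09,0],[0,0,0.14]],
    [[-1,0.12,0],[0,0,0.16]],
    [[-1,0.12,0],[0,0,0.16]]
  ]
}}

```text
t: 1.2
tool_pos: [0.4968, 0.1986, 0.2502]
orientation: [2.007, 2.415, -0.002]
force: [-0.0, 1.0, 0.1]
opening: 0.0932
gripper_force: 0.0
```

```bash
python3 go.py .58 .06 .25 .172;python3 go.py .596 -.335 .2 .172
```

```text
shift [-0.757  0.282  0.002] turn [-0.     0.001  0.007] t 1.2 q [ 0.29 -0.06  1.62 -0.    1.58  0.1 ]
shift [-2.713  0.     0.256] turn [-0.     0.001  0.007] t 1.2 q [ 0.29 -0.06  1.62 -0.    1.58  0.1 ]
```

View pics/w1.png

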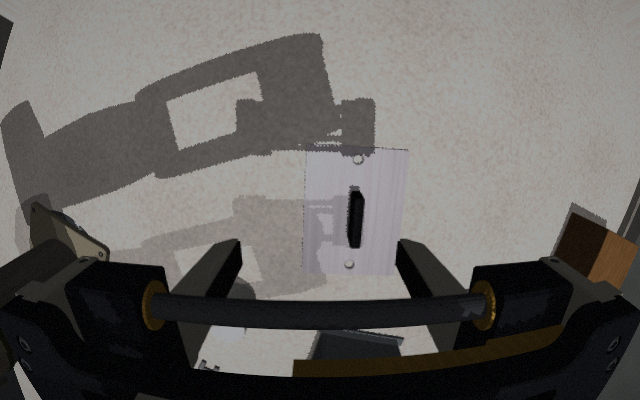

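The wrist picture shows the cover at corners (306,145), (408,150), (402,276), (302,274), with holes at (357,160) and (349,264). I'll do the same over the box.

Emit:
{"method": "jog_arm", "body": {
  "rows": [
    [[-0.25,0.07,0],[0,0,0]],
    [[-0.5,0.14,0],[0,0,0]],
    [[-0.75,0.21,0],[0,0,0]],
    [[-1,0.28,0],[0,0,0]],
    [[-1,0.28,0],[0,0,0]]
  ]
}}

```text
t: 1.7
tool_pos: [0.5884, 0.0137, 0.2499]
orientation: [2.004, 2.419, -0.002]
force: [-0.8, 0.3, -1.1]
opening: 0.0933
gripper_force: 0.0
```

```bash
python3 -c "
from h import *
grab('wrist','w2')"; python3 go.py .596 -.42 .25 .172
```

```text
shift [-2.144 -0.365  0.   ] turn [-0.001  0.     0.009] t 1.75 q [-0.06  0.09  1.48 -0.    1.58 -0.25]
```

View pics/w2.png

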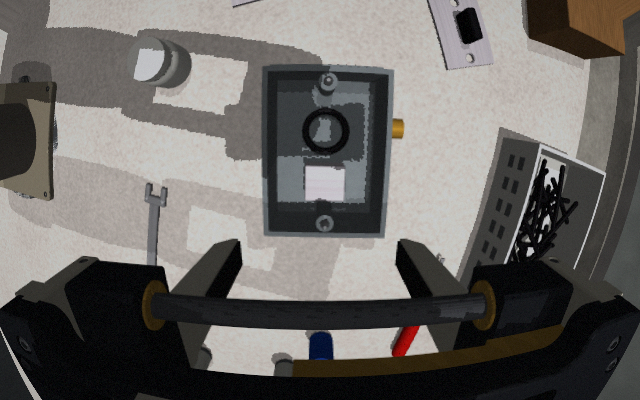

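The wrist picture shows the box rim corners at (262,65), (394,69), (385,238), (264,235), the pins at (329,79) and (324,224), and the ring at (325,131). I move towards the cartridge and solve for these meanwhile.

Emit:
{"method": "jog_arm", "body": {
  "rows": [
    [[-0.25,-0.04,0],[0,0,0]],
    [[-0.5,-0.08,0],[0,0,0]],
    [[-0.75,-0.12,0],[0,0,0]],
    [[-1,-0.16,0],[0,0,0]],
    [[-1,-0.16,0],[0,0,0]]
  ]
}}

```text
t: 2.25
tool_pos: [0.593, -0.1883, 0.2501]
orientation: [-2.005, -2.419, 0.002]
force: [0.2, 0.9, -0.2]
opening: 0.0929
gripper_force: 0.0
```

Emit:
{"method": "jog_arm", "body": {
  "rows": [
    [[-0.25,-0.05,0],[0,0,0]],
    [[-0.5,-0.1,0],[0,0,0]],
    [[-0.75,-0.14,0],[0,0,0]],
    [[-1,-0.19,0],[0,0,0]],
    [[-1,-0.19,0],[0,0,0]]
  ]
}}

```text
t: 2.75
tool_pos: [0.5933, -0.3915, 0.2487]
orientation: [-2.003, -2.418, 0.002]
force: [0.0, 0.4, -0.4]
opening: 0.0929
gripper_force: 0.0
```

```bash
python3 - <<'E'
from h import *
from scipy.optimize import least_squares
c=grab('wrist','w3')
print(robot.read_state()['tool_pos'])
def fit(fn,L,px,p0):
    c=load(fn);L=np.array(L)
    def f(p):
        R=Rn.from_euler('z',p[2]).as_matrix()
        return (proj(c,L@R.T+[p[0],p[1],0],True)-px).ravel()
    s=least_squares(f,p0,loss='soft_l1');print(fn,s.x.round(4),f(s.x).round(1).tolist())
    W=[ray(c,u,v,l[2],True)[:2].round(4).tolist() for (u,v),l in zip(px,L)];print(W)
    return s.x
z=.086
fit('w2',[[-.07,.095,z],[.07,.095,z],[.07,-.095,z],[-.07,-.095,z],[0,.078,.1],[0,-.078,.1],[0,.022,.026]],
  np.array([(262,65),(394,69),(385,238),(264,235),(329,79),(324,224),(325,131)]),[.5925,.0544,.172])
fit('w1',[[-.07,.095,.006],[.07,.095,.006],[.07,-.095,.006],[-.07,-.095,.006],[0,.078,.006],[0,-.078,.006]],
  np.array([(306,145),(408,150),(402,276),(302,274),(357,160),(349,264)]),[.4623,.342,.38])
E
cp pics/w3.png pics/w3v.png
```

```text
[ 0.593861   -0.38942092  0.24904318]
w2 [0.5895 0.0556 0.1664] [0.1, 0.0, 0.1, -0.1, -0.8, -0.6, -0.5, 0.1, -0.4, -0.2, 0.8, 2.9, 0.7, -0.3]
[[0.5046, 0.1377], [0.6427, 0.1607], [0.6755, -0.0271], [0.5367, -0.0495], [0.577, 0.1324], [0.601, -0.0183], [0.5851, 0.0767]]
w1 [0.4579 0.3427 0.3986] [-0.6, 0.1, 0.3, 0.3, -8.2, -0.8, 0.4, -0.3, 0.2, -0.3, 0.7, 1.0]
[[0.3572, 0.4036], [0.485, 0.4577], [0.5723, 0.2862], [0.4299, 0.2272], [0.4275, 0.4142], [0.4864, 0.2719]]
```

View pics/w3.png

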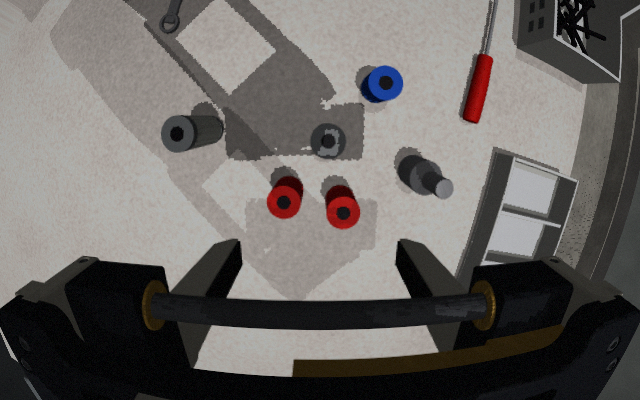

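The short grey cartridge is at (328,141), the reds at (284,202) and (343,212), blue at (383,83), the horn at (430,180) and the long cartridge at (180,133).

```bash
python3 - <<'E'
from h import *
c=load('w3'); im=c['frame']
for n,u,v,z in [('cart',328,141,.07),('redA',284,202,.07),('redB',343,212,.07),('blue',385,83,.07),('horn',444,188,.12),('long',177,133,.11)]:
    print(n,ray(c,u,v,z,True).round(4))
cv2.imwrite('pics/w3c.png',cv2.resize(im[105:180,278:378,::-1],(800,600),interpolation=cv2.INTER_CUBIC))
E
python3 go.py .596 -.335 .12 .17
```

```text
cart [ 0.5938 -0.3369  0.07  ]
redA [ 0.5573 -0.4153  0.07  ]
redB [ 0.6269 -0.4144  0.07  ]
blue [ 0.6434 -0.2595  0.07  ]
horn [ 0.7183 -0.3552  0.12  ]
long [ 0.4348 -0.3508  0.11  ]
shift [0.264 0.062 0.646] turn [-0.001 -0.001  0.011] t 2.8 q [-0.65  0.43  1.08  0.    1.63 -0.84]
```

View pics/w3c.png

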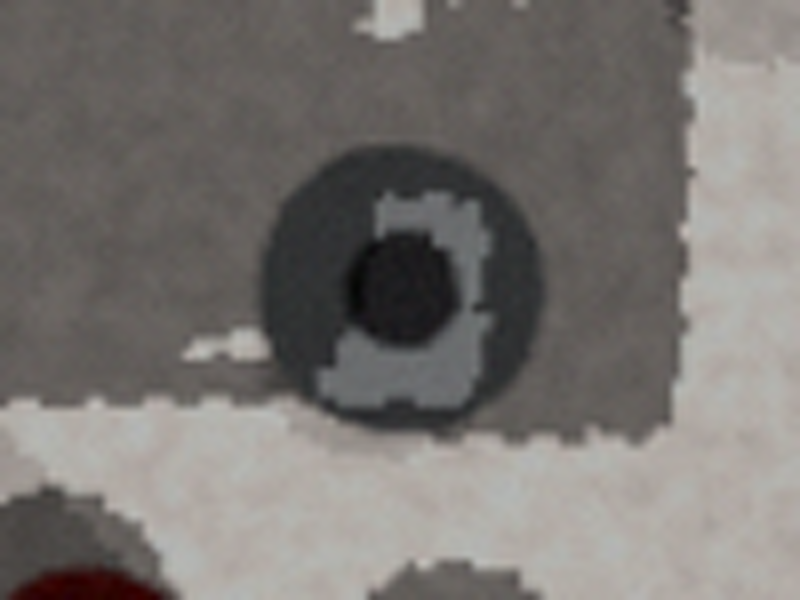

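Emit:
{"method": "jog_arm", "body": {
  "rows": [
    [[0.1,0.02,0.2],[0,0,0.005]],
    [[0.2,0.04,0.4],[0,0,0.01]],
    [[0.254,0.05,0.6],[0,0,0.01]],
    [[0.254,0.05,0.65],[0,0,0.01]],
    [[0.254,0.05,0.65],[0,0,0.01]]
  ]
}}

```text
t: 3.3
tool_pos: [0.5938, -0.3338, 0.1189]
orientation: [-2.014, -2.406, 0.0]
force: [-0.1, -0.9, 0.6]
opening: 0.0927
gripper_force: 0.0
```

```bash
python3 go.py .594 -.3365 .036 .168
```

```text
shift [-0.015 -0.     0.415] turn [-0.002 -0.002  0.006] t 3.3 q [-0.59  0.41  1.34  0.    1.39 -0.76]
```

Emit:
{"method": "jog_arm", "body": {
  "rows": [
    [[-0.01,0,0.12],[0,0,0]],
    [[-0.015,0,0.24],[0,0,0]],
    [[-0.015,0,0.36],[0,0,0]],
    [[-0.015,0,0.415],[0,0,0]],
    [[-0.015,0,0.415],[0,0,0]]
  ]
}}

```text
t: 3.8
tool_pos: [0.595, -0.3398, 0.0379]
orientation: [-2.02, -2.406, -0.0]
force: [-0.6, -0.5, 0.4]
opening: 0.093
gripper_force: 0.0
```

Emit:
{"method": "jog_arm", "body": {
  "rows": [
    [[0,0,0],[0,0,0]],
    [[0,0,0],[0,0,0]],
    [[0,0,0],[0,0,0]],
    [[0,0,0],[0,0,0]],
    [[0,0,0],[0,0,0]]
  ],
  "hand": 1,
  "squeeze": 15
}}

```text
t: 4.3
tool_pos: [0.5951, -0.3399, 0.0382]
orientation: [2.019, 2.406, 0.0]
force: [-0.5, -1.6, -0.2]
opening: 0.0577
gripper_force: 0.0
```

```bash
python3 go.py .586 .077 .20 .166
```

```text
shift [ 2.06   0.317 -0.81 ] turn [0.    0.    0.005] t 4.3 q [-0.59  0.49  1.39 -0.    1.26 -0.77]
```

Emit:
{"method": "jog_arm", "body": {
  "rows": [
    [[0.016,0,0.01],[0,0,0]],
    [[0.016,0,0.01],[0,0,0]],
    [[0.016,0,0.01],[0,0,0]],
    [[0.016,0,0.01],[0,0,0]],
    [[0.016,0,0.01],[0,0,0]]
  ]
}}

```text
t: 4.8
tool_pos: [0.5942, -0.3365, 0.0355]
orientation: [-2.02, -2.406, -0.0]
force: [-0.0, -0.1, -1.5]
opening: 0.0395
gripper_force: 15.0
```

Emit:
{"method": "jog_arm", "body": {
  "rows": [
    [[0,0,0],[0,0,0]],
    [[0,0,-0.05],[0,0,0]],
    [[0,0,-0.2],[0,0,0]],
    [[0,0,-0.4],[0,0,0]],
    [[0,0,-0.6],[0,0,0]]
  ]
}}

```text
t: 5.3
tool_pos: [0.5939, -0.3364, 0.1572]
orientation: [-2.019, -2.406, 0.0]
force: [1.0, -0.1, -1.0]
opening: 0.0397
gripper_force: 15.0
```

```bash
python3 go.py .586 .077 .20 .166
```

```text
shift [ 2.042  0.319 -0.213] turn [-0.    -0.     0.005] t 5.3 q [-0.59  0.38  1.3   0.    1.45 -0.76]
```

Emit:
{"method": "jog_arm", "body": {
  "rows": [
    [[0.2,0.03,-0.1],[0,0,0]],
    [[0.4,0.06,-0.2],[0,0,0]],
    [[0.6,0.09,-0.21],[0,0,0]],
    [[0.8,0.12,-0.21],[0,0,0]],
    [[1,0.155,-0.21],[0,0,0]]
  ]
}}

```text
t: 5.8
tool_pos: [0.5902, -0.1329, 0.1992]
orientation: [2.019, 2.405, 0.001]
force: [0.8, 0.1, -2.5]
opening: 0.0395
gripper_force: 15.0
```

Emit:
{"method": "jog_arm", "body": {
  "rows": [
    [[0.2,0.03,0],[0,0,0]],
    [[0.4,0.06,0],[0,0,0]],
    [[0.6,0.09,0],[0,0,0]],
    [[0.8,0.12,0],[0,0,0]],
    [[0.98,0.155,0],[0,0,0]]
  ]
}}

```text
t: 6.3
tool_pos: [0.5866, 0.0661, 0.1988]
orientation: [2.019, 2.406, 0.001]
force: [1.1, 0.6, -1.0]
opening: 0.0396
gripper_force: 15.0
```

Emit:
{"method": "jog_arm", "body": {
  "rows": [
    [[0,0,0],[0,0,0]],
    [[0,0,0],[0,0,0]]
  ]
}}

```text
t: 6.5
tool_pos: [0.5868, 0.0649, 0.1984]
orientation: [2.017, 2.408, 0.0]
force: [0.8, -0.6, -1.0]
opening: 0.0392
gripper_force: 15.0
```

```bash
python3 -c "
from h import *
c=grab('wrist','w4');s=grab('side','s4')
a=c['frame'][0:320,160:480,::-1];b=s['frame'][110:250,250:390,::-1]
cv2.imwrite('pics/v4.png',np.hstack([cv2.resize(a,(400,400)),cv2.resize(b,(400,400),interpolation=cv2.INTER_CUBIC)]))"
python3 go.py .5857 .077 .13 .166
```

```text
shift [0.069 0.006 0.341] turn [0.    0.    0.005] t 6.6 q [ 0.02  0.11  1.54 -0.    1.48 -0.15]
```

View pics/v4.png

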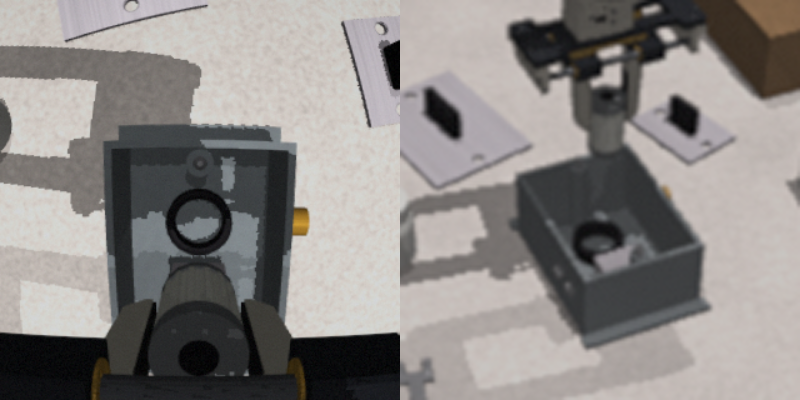

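The left panel shows the cartridge held upright, its top at wrist pixel (319,286). The ring centre is at (319,177) and pin A at (319,129). I check both against the calibration.

```bash
python3 -c "
from h import *
c=load('w4'); 
print('ring',ray(c,319.2,176.8,.026,True),'pinA',ray(c,319.2,128.8,.1,True),'cart',ray(c,319.2,286.4,.1984+.0345,True))"
python3 go.py .5856 .077 .075 .166
```

```text
ring [0.58582361 0.07882955 0.026     ] pinA [0.57576592 0.13349487 0.1       ] cart [0.58779869 0.06397036 0.2329    ]
shift [0.069 0.005 0.616] turn [0.    0.    0.005] t 6.6 q [ 0.02  0.11  1.54 -0.    1.48 -0.15]
```

Emit:
{"method": "jog_arm", "body": {
  "rows": [
    [[0.03,0,0.1],[0,0,0]],
    [[0.06,0.004,0.25],[0,0,0.003]],
    [[0.074,0.004,0.4],[0,0,0.004]],
    [[0.074,0.004,0.52],[0,0,0.004]],
    [[0.074,0.004,0.56],[0,0,0.004]]
  ]
}}

```text
t: 7.1
tool_pos: [0.5829, 0.0774, 0.0824]
orientation: [-2.027, -2.395, 0.006]
force: [-0.4, -0.2, -1.1]
opening: 0.0395
gripper_force: 15.0
```

Emit:
{"method": "jog_arm", "body": {
  "rows": [
    [[0,0,0.02],[0,0,0]],
    [[0,0,0.04],[0,0,0]],
    [[0,0,0.04],[0,0,0]]
  ]
}}

```text
t: 7.4
tool_pos: [0.5857, 0.0785, 0.0786]
orientation: [2.027, 2.398, 0.002]
force: [-0.3, 0.7, -2.1]
opening: 0.0395
gripper_force: 15.0
```

```bash
python3 go.py .5853 .0778 .0425 .166
```

```text
shift [-0.003 -0.003  0.181] turn [0.001 0.    0.001] t 7.4 q [ 0.05  0.21  1.66 -0.    1.27 -0.12]
```

Emit:
{"method": "jog_arm", "body": {
  "rows": [
    [[-0.003,-0.003,0.04],[0,0,0]],
    [[-0.003,-0.003,0.07],[0,0,0]],
    [[-0.003,-0.003,0.1],[0,0,0]],
    [[-0.003,-0.003,0.13],[0,0,0]],
    [[-0.003,-0.003,0.13],[0,0,0]]
  ]
}}

```text
t: 7.9
tool_pos: [0.5836, 0.0782, 0.0502]
orientation: [-2.026, -2.399, 0.002]
force: [-0.5, 0.5, -0.7]
opening: 0.0395
gripper_force: 15.0
```

```bash
python3 go.py .5853 .0778 .0425 .166
```

```text
shift [-0.003  0.008  0.038] turn [-0.001 -0.     0.001] t 7.9 q [ 0.05  0.24  1.68 -0.    1.22 -0.12]
```

Emit:
{"method": "jog_arm", "body": {
  "rows": [
    [[0,0.003,0.01],[0,0,0]],
    [[0,0.005,0.02],[0,0,0]],
    [[0,0.005,0.03],[0,0,0]],
    [[0,0.005,0.04],[0,0,0]],
    [[0,0.005,0.042],[0,0,0]]
  ]
}}

```text
t: 8.4
tool_pos: [0.5853, 0.0784, 0.0429]
orientation: [-2.027, -2.4, 0.0]
force: [-0.7, -0.0, -1.3]
opening: 0.0394
gripper_force: 15.0
```

Emit:
{"method": "jog_arm", "body": {
  "rows": [
    [[0,0,0],[0,0,0]],
    [[0,0,0],[0,0,0]]
  ]
}}

```text
t: 8.6
tool_pos: [0.5855, 0.0784, 0.0433]
orientation: [2.027, 2.4, 0.0]
force: [-0.3, -0.3, -1.6]
opening: 0.0396
gripper_force: 15.0
```

Emit:
{"method": "jog_arm", "body": {
  "rows": [
    [[0,0,0.004],[0,0,0]],
    [[0,0,0.008],[0,0,0]],
    [[0,0,0.012],[0,0,0]],
    [[0,0,0.012],[0,0,0]],
    [[0,0,0.012],[0,0,0]]
  ]
}}

```text
t: 9.1
tool_pos: [0.5855, 0.0784, 0.0411]
orientation: [2.027, 2.4, 0.0]
force: [-0.9, 0.2, 2.1]
opening: 0.0394
gripper_force: 15.0
```

It touched the floor, so I open the fingers partway.

Emit:
{"method": "jog_arm", "body": {
  "rows": [
    [[0,0,0],[0,0,0]],
    [[0,0,0],[0,0,0]],
    [[0,0,0],[0,0,0]],
    [[0,0,0],[0,0,0]],
    [[0,0,0],[0,0,0]]
  ],
  "hand": -0.25
}}

```text
t: 9.6
tool_pos: [0.5854, 0.0784, 0.0408]
orientation: [-2.027, -2.4, 0.0]
force: [0.1, -0.4, -0.6]
opening: 0.0584
gripper_force: 0.0
```

Emit:
{"method": "jog_arm", "body": {
  "rows": [
    [[0,0,-0.05],[0,0,0]],
    [[0,0,-0.15],[0,0,0]],
    [[0,0,-0.35],[0,0,0]],
    [[0,0,-0.55],[0,0,0]],
    [[0,0,-0.7],[0,0,0]]
  ]
}}

```text
t: 10.1
tool_pos: [0.5863, 0.0784, 0.1847]
orientation: [2.026, 2.398, 0.003]
force: [1.0, -0.4, -0.5]
opening: 0.0577
gripper_force: 0.0
```

```bash
python3 go.py .458 .3427 .2 .3986
```

```text
shift [ 1.41  -0.412 -0.078] turn [ 0.002  0.    -0.147] t 10.1 q [ 0.05  0.12  1.56 -0.    1.46 -0.12]
```

Emit:
{"method": "jog_arm", "body": {
  "rows": [
    [[0.2,-0.06,-0.05],[0,0,-0.03]],
    [[0.4,-0.12,-0.08],[0,0,-0.06]],
    [[0.6,-0.18,-0.08],[0,0,-0.1]],
    [[0.8,-0.25,-0.08],[0,0,-0.14]],
    [[1,-0.31,-0.08],[0,0,-0.147]]
  ]
}}

```text
t: 10.6
tool_pos: [0.4901, 0.2666, 0.198]
orientation: [1.734, 2.619, 0.002]
force: [0.8, 1.5, 0.2]
opening: 0.0577
gripper_force: 0.0
```

```bash
python3 go.py .458 .3427 .1 .3970
```

```text
shift [0.413 0.    0.49 ] turn [ 0.001 -0.     0.002] t 10.6 q [0.41 0.03 1.64 0.   1.48 0.01]
```

```bash
cat > td.py <<'E'
from h import *
c=grab('wrist','w5')
def top(c,x0,x1,y0,y1,z,s=.0005):
    X,Y=np.meshgrid(np.arange(x0,x1,s),np.arange(y0,y1,s)); p=proj(c,np.stack([X,Y,np.full_like(X,z)],-1),True).astype(np.float32)
    return cv2.remap(c['frame'],p[...,0],p[...,1],cv2.INTER_LINEAR)
x0,y0=.32,.2; im=top(c,x0,.60,y0,.48,.006).astype(int)
b=cv2.GaussianBlur((im[...,2]-im[...,0]).astype(np.float32),(0,0),2)
print(np.percentile(b,[5,25,50,75,95]))
m=((b>2)*255).astype(np.uint8)
m=cv2.morphologyEx(m,cv2.MORPH_CLOSE,np.ones((15,15)));m=cv2.morphologyEx(m,cv2.MORPH_OPEN,np.ones((41,41)))
cs,_=cv2.findContours(m,cv2.RETR_EXTERNAL,cv2.CHAIN_APPROX_NONE)
k=max(cs,key=cv2.contourArea); r=cv2.minAreaRect(k); print(r[0][0]*.0005+x0,r[0][1]*.0005+y0,np.array(r[1])*.0005,r[2],np.radians(r[2]),cv2.contourArea(k)*.0005**2/(.14*.19))
d=im[...,::-1].astype(np.uint8).copy(); cv2.drawContours(d,[k],-1,(0,0,255),1)
R=Rn.from_euler('z',.3975).as_matrix()
for l in [[0,.078,0],[0,-.078,0]]:
    w=R@l+[.458,.3427,0]; cv2.circle(d,(int((w[0]-x0)/.0005),int((w[1]-y0)/.0005)),13,(0,255,0),1)
    g=im.sum(2);i,j=int((w[1]-y0)/.0005),int((w[0]-x0)/.0005)
cv2.imwrite('pics/td.png',d)
E
python3 td.py
```

```text
[-11.90986967  -9.98306751  -6.51110601   0.52309333   2.60045426]
0.5205 0.28574998474121094 [0.03949999 0.05399999] 90.0 1.5707963267948966 0.06041823308270675
```

```bash
sed -i "s/c=grab('wrist','w5')/c=load('w5')/; s/b>2/b>-4/" td.py; python3 td.py
```

```text
[-11.90986967  -9.98306751  -6.51110601   0.52309333   2.60045426]
0.45459170532226567 0.34837445068359374 [0.15365996 0.2063042 ] 18.290990829467773 0.3192380134263013 1.0030921052631576
```

View pics/td.png

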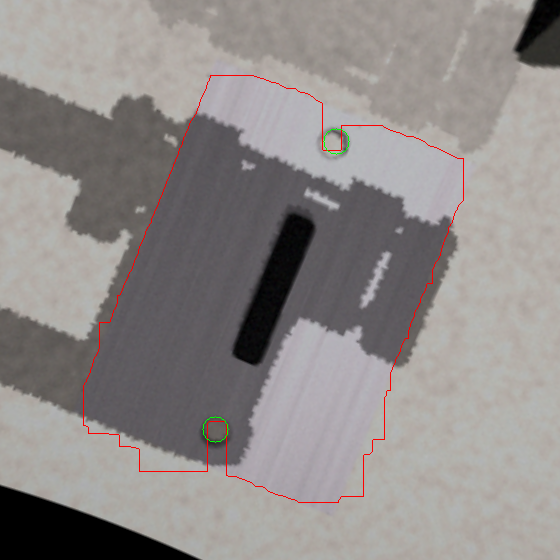

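The rectified view shows the predicted hole circles falling on the real holes at (334,142) and (215,431), so the cover pose (0.458, 0.343, yaw 0.397) is confirmed. I descend on the handle.

Emit:
{"method": "jog_arm", "body": {
  "rows": [
    [[0.2,0,0.1],[0,0,0]],
    [[0.35,0,0.3],[0,0,0]],
    [[0.413,0,0.49],[0,0,0.002]],
    [[0.413,0,0.49],[0,0,0.002]],
    [[0.413,0,0.49],[0,0,0.002]]
  ]
}}

```text
t: 11.15
tool_pos: [0.4586, 0.3409, 0.0992]
orientation: [-1.741, -2.615, 0.002]
force: [0.0, -0.5, 0.1]
opening: 0.0583
gripper_force: 0.0
```

```bash
python3 go.py .458 .3427 .012 .3975
```

```text
shift [0.01  0.001 0.436] turn [-0.001  0.    -0.001] t 11.15 q [ 0.55  0.14  1.7  -0.    1.3   0.15]
```

Emit:
{"method": "jog_arm", "body": {
  "rows": [
    [[0,0,0.13],[0,0,0]],
    [[0.01,0,0.26],[0,0,0]],
    [[0.01,0,0.38],[0,0,0]],
    [[0.01,0,0.43],[0,0,0]],
    [[0.01,0,0.43],[0,0,0]]
  ]
}}

```text
t: 11.65
tool_pos: [0.4589, 0.3425, 0.0135]
orientation: [1.743, 2.614, -0.0]
force: [-1.1, -0.5, -0.4]
opening: 0.058
gripper_force: 0.0
```

```bash
python3 go.py .458 .3427 .012 .3975
```

```text
shift [ 0.003 -0.004  0.008] turn [ 0.     0.    -0.002] t 11.65 q [ 0.55  0.25  1.75 -0.    1.15  0.16]
```

Emit:
{"method": "jog_arm", "body": {
  "rows": [
    [[0.003,-0.004,0.006],[0,0,0]],
    [[0.003,-0.004,0.006],[0,0,0]],
    [[0.003,-0.004,0.006],[0,0,0]],
    [[0.003,-0.004,0.006],[0,0,0]],
    [[0.003,-0.004,0.006],[0,0,0]]
  ],
  "hand": 1,
  "squeeze": 45
}}

```text
t: 12.15
tool_pos: [0.4573, 0.3436, 0.0121]
orientation: [1.741, 2.615, 0.001]
force: [0.0, -0.6, -0.6]
opening: 0.0227
gripper_force: 0.0
```

Emit:
{"method": "jog_arm", "body": {
  "rows": [
    [[0,0,0],[0,0,0]],
    [[0,0,0],[0,0,0]],
    [[0,0,0],[0,0,0]],
    [[0,0,0],[0,0,0]],
    [[0,0,0],[0,0,0]]
  ]
}}

```text
t: 12.65
tool_pos: [0.4571, 0.3434, 0.0118]
orientation: [-1.742, -2.615, 0.0]
force: [-1.2, -0.3, 2.9]
opening: 0.0138
gripper_force: 45.0
```

Emit:
{"method": "jog_arm", "body": {
  "rows": [
    [[0,0,-0.03],[0,0,0]],
    [[0,0,-0.15],[0,0,0]],
    [[0,0,-0.35],[0,0,0]],
    [[0,0,-0.6],[0,0,0]],
    [[0,0,-0.85],[0,0,0]]
  ]
}}

```text
t: 13.15
tool_pos: [0.4561, 0.3427, 0.1821]
orientation: [-1.741, -2.614, 0.004]
force: [-0.3, 1.0, -3.4]
opening: 0.0136
gripper_force: 45.0
```

```bash
python3 go.py .5888 .057 .18 .1665
```

```text
shift [-1.574  0.062  0.011] turn [-0.002  0.     0.146] t 13.15 q [ 0.55  0.07  1.62 -0.    1.45  0.16]
```

Emit:
{"method": "jog_arm", "body": {
  "rows": [
    [[-0.1,0,0],[0,0,0.02]],
    [[-0.25,0.01,0],[0,0,0.04]],
    [[-0.45,0.02,0],[0,0,0.06]],
    [[-0.65,0.03,0.01],[0,0,0.09]],
    [[-0.85,0.03,0.01],[0,0,0.12]]
  ]
}}

```text
t: 13.65
tool_pos: [0.528, 0.1874, 0.1788]
orientation: [-1.981, -2.437, 0.002]
force: [0.3, -0.0, -3.6]
opening: 0.0141
gripper_force: 45.0
```

```bash
python3 go.py .5888 .057 .18 .1665
```

```text
shift [-0.7    0.164 -0.006] turn [-0.001  0.     0.025] t 13.65 q [ 0.25  0.05  1.65 -0.    1.45  0.04]
```

Emit:
{"method": "jog_arm", "body": {
  "rows": [
    [[-0.2,0.05,0],[0,0,0.01]],
    [[-0.4,0.1,0],[0,0,0.02]],
    [[-0.58,0.14,0],[0,0,0.025]],
    [[-0.7,0.164,0],[0,0,0.025]],
    [[-0.7,0.164,0],[0,0,0.025]]
  ]
}}

```text
t: 14.15
tool_pos: [0.5895, 0.0551, 0.1789]
orientation: [2.032, 2.396, -0.003]
force: [-0.2, 0.7, -4.1]
opening: 0.0133
gripper_force: 45.0
```

Emit:
{"method": "jog_arm", "body": {
  "rows": [
    [[0,0,0],[0,0,0]],
    [[0,0,0],[0,0,0]]
  ]
}}

```text
t: 14.35
tool_pos: [0.5884, 0.0593, 0.1792]
orientation: [-2.026, -2.4, 0.001]
force: [-0.3, -0.2, -3.3]
opening: 0.0136
gripper_force: 45.0
```

```bash
python3 go.py .5888 .057 .118 .1665
python3 - <<'E'
from h import *
s=robot.read_state(); print(s['tool_pos'])
for n in('scene','side','wrist'): grab(n,n+'6')
E
```

```text
shift [-0.012  0.     0.306] turn [-0.001 -0.     0.001] t 14.35 q [ 0.01  0.13  1.56  0.    1.45 -0.15]
[0.58844611 0.05934367 0.1791859 ]
```

Emit:
{"method": "jog_arm", "body": {
  "rows": [
    [[-0.012,0,0.06],[0,0,0]],
    [[-0.012,0,0.14],[0,0,0]],
    [[-0.012,0,0.22],[0,0,0]],
    [[-0.012,0,0.29],[0,0,0]],
    [[-0.012,0,0.31],[0,0,0]]
  ]
}}

```text
t: 15.0
tool_pos: [0.5874, 0.0562, 0.114]
orientation: [-2.025, -2.397, 0.005]
force: [-0.8, 0.1, -4.6]
opening: 0.0138
gripper_force: 45.0
```

Emit:
{"method": "jog_arm", "body": {
  "rows": [
    [[0,0,0],[0,0,0]],
    [[0,0,0],[0,0,0]]
  ]
}}

```text
t: 15.2
tool_pos: [0.5898, 0.0562, 0.1181]
orientation: [2.027, 2.399, 0.001]
force: [-0.6, 0.2, -4.6]
opening: 0.0138
gripper_force: 45.0
```

```bash
python3 go.py .5888 .057 .098 .1665
```

```text
shift [ 0.005 -0.004  0.1  ] turn [0.    0.    0.001] t 15.2 q [ 0.01  0.18  1.62  0.    1.34 -0.16]
```

Emit:
{"method": "jog_arm", "body": {
  "rows": [
    [[0.003,-0.004,0.01],[0,0,0]],
    [[0.003,-0.004,0.025],[0,0,0]],
    [[0.003,-0.004,0.04],[0,0,0]],
    [[0.003,-0.004,0.055],[0,0,0]],
    [[0.003,-0.004,0.055],[0,0,0]]
  ]
}}

```text
t: 15.7
tool_pos: [0.5881, 0.0567, 0.1059]
orientation: [-2.027, -2.399, 0.001]
force: [-1.0, 0.3, -4.3]
opening: 0.0137
gripper_force: 45.0
```

```bash
python3 go.py .5888 .057 .098 .1665; python3 -c "
from h import *
s=robot.read_state();print(s['tool_pos'],s['force'],s['wrist_torque'])"
```

```text
shift [0.001 0.004 0.04 ] turn [-0.001 -0.     0.001] t 15.7 q [ 0.01  0.19  1.64 -0.    1.32 -0.16]
[0.58809141 0.05666232 0.10590646] [-1.0324498   0.26785898 -4.34304809] [-0.0739256   0.04229286 -0.03854223]
```

No contact force, so the pins are inside the holes. I keep lowering.

Emit:
{"method": "jog_arm", "body": {
  "rows": [
    [[0,0.002,0.01],[0,0,0]],
    [[0,0.002,0.02],[0,0,0]],
    [[0,0.002,0.03],[0,0,0]],
    [[0,0.002,0.034],[0,0,0]],
    [[0,0.002,0.034],[0,0,0]]
  ]
}}

```text
t: 16.2
tool_pos: [0.589, 0.0563, 0.0997]
orientation: [2.027, 2.399, -0.001]
force: [0.7, -4.3, -3.7]
opening: 0.0137
gripper_force: 45.0
```

Emit:
{"method": "jog_arm", "body": {
  "rows": [
    [[0,0,0.002],[0,0,0]],
    [[0,0,0.004],[0,0,0]],
    [[0,0,0.006],[0,0,0]],
    [[0,0,0.006],[0,0,0]]
  ]
}}

```text
t: 16.6
tool_pos: [0.5891, 0.0563, 0.0989]
orientation: [2.027, 2.399, -0.001]
force: [-1.0, -5.2, -1.5]
opening: 0.0138
gripper_force: 45.0
```

The force of about -5 N in y means the holes rub on the pins, so I ease 1 mm to -y and continue.

Emit:
{"method": "jog_arm", "body": {
  "rows": [
    [[-0.005,0,0],[0,0,0]],
    [[-0.005,0,0.004],[0,0,0]],
    [[-0.005,0,0.008],[0,0,0]],
    [[-0.005,0,0.008],[0,0,0]],
    [[-0.005,0,0.008],[0,0,0]]
  ]
}}

```text
t: 17.1
tool_pos: [0.5892, 0.0561, 0.0978]
orientation: [-2.027, -2.4, -0.001]
force: [-4.8, -1.0, 4.5]
opening: 0.0138
gripper_force: 45.0
```

Emit:
{"method": "jog_arm", "body": {
  "rows": [
    [[0,-0.004,0.003],[0,0,0]],
    [[0,-0.004,0.006],[0,0,0]],
    [[0,-0.004,0.006],[0,0,0]]
  ]
}}

```text
t: 17.4
tool_pos: [0.5892, 0.0561, 0.0977]
orientation: [2.026, 2.399, 0.003]
force: [-3.9, 0.7, 11.2]
opening: 0.0136
gripper_force: 45.0
```

It is stiff at the expected height, so it is flush. I release and lift.

Emit:
{"method": "jog_arm", "body": {
  "rows": [
    [[0,0,-0.003],[0,0,0]],
    [[0,0,-0.003],[0,0,0]],
    [[0,0,-0.003],[0,0,0]],
    [[0,0,-0.003],[0,0,0]],
    [[0,0,-0.003],[0,0,0]]
  ],
  "hand": 0
}}

```text
t: 17.9
tool_pos: [0.5883, 0.0556, 0.0962]
orientation: [-2.027, -2.4, 0.0]
force: [0.4, -0.2, -0.2]
opening: 0.0454
gripper_force: 0.0
```

Emit:
{"method": "jog_arm", "body": {
  "rows": [
    [[0,0,-0.05],[0,0,0]],
    [[0,0,-0.15],[0,0,0]],
    [[0,0,-0.35],[0,0,0]],
    [[0,0,-0.55],[0,0,0]],
    [[0,0,-0.75],[0,0,0]]
  ]
}}

```text
t: 18.4
tool_pos: [0.5881, 0.0556, 0.2487]
orientation: [2.027, 2.4, 0.001]
force: [0.9, 0.1, -1.7]
opening: 0.0466
gripper_force: 0.0
```

Emit:
{"method": "jog_arm", "body": {
  "rows": [
    [[-0.25,0,0],[0,0,0]],
    [[-0.5,0,0],[0,0,0]],
    [[-0.5,0,0],[0,0,0]],
    [[-0.5,0,0],[0,0,0]]
  ]
}}

```text
t: 18.8
tool_pos: [0.605, -0.044, 0.2469]
orientation: [-2.031, -2.397, -0.001]
force: [-0.7, 1.0, -0.9]
opening: 0.0465
gripper_force: 0.0
```

Run:
```python
from h import *
c=grab('wrist','w7')
# dark-handle centroid and steel pin tips in rectified views, box frame
R=Rn.from_euler('z',.1665).as_matrix(); o=np.array([.589,.056,0])
def box(z,xs=.08,ys=.11,s=.0005):
    X,Y=np.meshgrid(np.arange(-xs,xs,s),np.arange(-ys,ys,s)); P=np.stack([X,Y,np.full_like(X,z)],-1)@R.T+o
    p=proj(c,P,True).astype(np.float32); return cv2.remap(c['frame'],p[...,0],p[...,1],cv2.INTER_LINEAR)
im=box(.132); g=im.max(2); m=((g<35)*255).astype(np.uint8)
m[:120]=0;m[-120:]=0;m[:,:80]=0;m[:,-80:]=0
n,l,st,ce=cv2.connectedComponentsWithStats(m)
for i in range(1,n):
    if st[i,4]>500: print('dark',st[i,:4]*.5-[80,110,0,0],ce[i]*.5-[80,110])
# plate outline: brightness along box x and y at plate top height
b=box(.092).astype(int)
print('x-line y=.05',b[320,::8].sum(1)//3); print('y-line x=.04',b[::8,240].sum(1)//3)
```

```text
dark [ -6.  -34.   13.5  69. ] [0.30050647 0.13899831]
x-line y=.05 [ 98 105  98 100  95  98  98  98  99  99  94  96  98  99 100  96 102 116
 159 180 181 184 181 178 179 177 185 184 175 181 180 179 179 176 178 179
 181 178 175 185]
y-line x=.04 [190 184 190 191 192 179  97  99  99  97 100  98  98  99  99  99 100  98
  99  99  99  97 103 190 191 190 191 188 188 188 188 188 186 186 185 185
 184 185 183 181 180 181 182 178 177 173 174 174 172 172 170 168 172 178
 168]
```

The handle top rectifies to 13.5 x 69 mm, centred within 0.3 mm at the seated height, so I hand in.

```bash
python3 -c "
from plant import robot
print(robot.close_job())"
```

```text
the job is handed in; nothing more can be done
None
```

The short cartridge stands in the ring and the large cover is down on both pins, both let go, and I handed the job in at about 19 s; I touched nothing else on the bench, and the hand-in returned no verdict.

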